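# Level the bench balance by shifting a weight to the other tray

### The arm

A 6-joint arm with a two-finger parallel gripper is mounted at the origin on the work surface. World frame = base frame: x ahead of the robot, y to its left, z up, the work surface at z = 0. Lengths are in mm, angles in rad, forces in N, time in s.
With the tool pointing down it reaches from about 425 to 925 mm from the base axis. Payload 12.5 kg.
Tool frame: the origin (TCP) lies between the finger pads; the fingertips stand 11 mm ahead of it and the grasp point (between the pads) lies 8 mm behind it; z points along the fingers, y is the line along which they close (so a half turn about z gives the same grasp; the last joint's range is limited). The gripper opens to 85 mm and grips with 20 to 120 N. Pads are 22 mm wide; open, the fingers measure 114 mm over their backs; the gripper's body (76 mm by 85 mm) begins 54 mm behind the grasp point. The pads swing forward as they close: fully open they stand 13 mm farther back than shut.
Start: joints at [1.109, 0.491, 1.559, -0, 1.092, -0.106], TCP at [217.696, 585.877, 242.327] pointing down, gripper open.
Joint ranges: [-3.1, 3.1], [-0.84, 2.19], [0.05, 2.79], [-1.13, 4.28], [0.06, 2.93], [-2.69, 2.69]. Speed limits (rad/s): [2.22, 2.22, 2.79, 3.14, 3.14, 3.14].

### API

Orientations are given as a unit quaternion [w, x, y, z].
In Python, from rig import ctrl gives the robot as it stands. The module is installed in compiled form; this text tells all that it offers.
- The arm moves only by the tool carry_out, never from a script. Its arguments are lists of equal length, an entry for each row: "offset": the shift along the tool's x, y, z in mm, a list of three; "roll": the turn about the tool's z in degrees; "claw": the closure, from -1 (fully open) to 1 (shut), so that 0 is half open. In form: {"offset": [[x, y, z], ...], "roll": [roll, ...], "claw": [claw, ...]}. A call has 1 to 12 rows; each row is the pose to reach, as a shift and turn from the pose commanded when the call began, along the tool's axes at that moment; what a row does not reach only later rows make up. A row lasts 1/10 s, in which the tool goes at most 50 mm and 8.59 degrees, less where a joint would pass 70% of its speed; a pose out of reach is approached as far as the arm can. A call with a gripper value outside its range is refused whole. The fingers move at their own pace and stop on an object; the grip force is fixed at half the most. Time passes only in rows, so rows that repeat a pose let the fingers close. It gives the time, the measured TCP pose, the force, the opening and the grip force at its end, in the units of the state.
- ctrl.get_obs(): the state, without advancing time (a new reading comes with each control period).
- ctrl.grab_frame(name): name is "scene" or "top"; returns the picture (480x640x3 uint8, red, green, blue); there is no depth.
- ctrl.calibration(name): a dict with "vfov" (degrees; the focal length in pixels is half the picture's height over the tangent of half this angle, whatever the lens; pixels are square), "cx", "cy" (the principal point, pixels), "k1" (the pictures are not rectified: a ray, as slopes to the right and down, at radius r is drawn at 1 + k1 r^2 times it, then the intrinsics apply), "R" (3x3) and "t" (3): a world point X has camera coordinates R X + t. Camera axes: x right, y down, z forward; pixel columns grow to the right and rows downward; lengths in mm; the calibration is good to about 2 mm. A picture is of the moment at which its call begins. calibration takes no time and is no camera call.
- ctrl.hand_in(): hands the job in; it is judged then, once.
Trained networks look in the newest picture that a camera, given by its name, has taken for a name from the list of things; names that differ only in an ending like _2 or _b are one class to them, and where a whole thing is asked for, a point or a joint stands for the part that bears it (a point fixed in the world has none). Each returns a list of dicts, best first, with "p" (0 to 1); they miss things now and then, are a little off and sometimes report something else, mostly with a low value. They report only what shows in the picture. A call takes as long as a camera call.
- ctrl.boxes_of(camera, label): "location" ([column, row] as shares, 0 to 1, of the picture: columns of its width, rows of its height, amid what is visible of it).
- ctrl.cut_out(camera, label): "mask" (480x640 bool, what is visible of it) and "location" ([column, row] as shares, 0 to 1, of the picture: columns of its width, rows of its height, amid what is visible of it).
- ctrl.pinpoint(camera, label): "location" ([column, row] as shares, 0 to 1, of the picture: columns of its width, rows of its height: a listed point, or the origin of a listed thing).
The state is a dict: "time_s": time; "joints": joint angles; "qvel": joint speeds; "joint_efforts": joint torques, N m; "ee_pos": TCP position; "ee_rot": TCP orientation; "force": force on the tool from outside, world axes, zero at the start; "moment": the same for the moment, N m; "grip_width": opening from 0.0 (shut) to 1.0 (fully open); "grasp_force": force on a finger pad.
Only numpy, scipy, OpenCV 4.12 (cv2) and the standard library are available. Lean on these libraries where they do the work, as an engineer would, in place of code of your own. Each camera call takes 0.05 s, during which the arm holds its last target. There are 200 camera calls.

### The job

The balance hangs down on the side of the big nest block. Lift the small weight with the round stud out of that block, feel gently for the channel between the two rails of the other tray and set it down in there on the tray floor, at the inner end next to the pivot; then, without lifting it again, slide it outward until the beam stays level by itself. Do not press or shove hard on the balance, leave the other two weights in their pockets and the things around alone, and finish with everything let go and still.

Things in the scene. Friction and masses are not known exactly. Their poses are not given: they have to be found in the camera images.
- scale: grey fixed base of the equal-arm balance on the bench, 150 mm (x) by 200 mm (y). Origin: centre of its underside, z up. The beam, 392 mm long, lies along its y axis and pivots about a line parallel to x, 105 mm above the origin, between two cheeks (at x = +-44 mm, 44 mm wide, top 118 mm up). May face any way on the bench.
- beam_mid (a point): point on the pivot axis at mid beam, turning with the beam: x along the pivot, y along the beam, z normal to the trays. Two aluminium trays, at +y and -y, floors at z = -15 mm. On each, two rails 5 mm thick, 6 mm high, from |y| = 26 to 142 mm, leave a channel 43 mm wide along y. The stud weight fits in it with its centre at |y| 42 to 125 mm.
- tray_a (a point): point on the floor, mid width, of the +y tray, at its inner end (46 mm from the pivot), axes as beam_mid. Each tray has an inner end wall 8 mm high (face at |y| = 24 mm), an outer end wall 16 mm high (face at |y| = 192 mm) and a rib 3 mm high across the floor at |y| = 143.5 to 147.5 mm that closes off the outer end pocket (centre |y| 170 mm).
- tray_b (a point): point on the floor at mid width of the -y tray, where the stud weight has to go, 46 mm from the pivot, axes as beam_mid. The pair of rails of this tray is one clamped insert that may sit up to 10 mm off mid width to either side (x): its place is not measured, it must be felt (or seen). Inside it the weight's underside is at the floor; on a rail it stands 6 mm higher.
- beam (a joint): tilt of the beam (rad), 0 = level, positive = the +y tray is up; stops at -0.12 and +0.12. Soft centring of about 1.3 N m/rad; settles in about 3 s. It lies on its stop until the moments of the weights are nearly equal; a hand or gripper touching a weight falsifies it.
- nest_block: big steel block, 0.56 kg +-4 percent, foot 40 x 40 mm, 45 mm high, rim 49 x 45 mm, with a nest 5 mm deep in its top (nest floor 40 mm up) in which the stud weight stands at the start with about 1.5 mm play. Stands in the end pocket of the +y tray, which hangs down. Origin: centre of its underside, z up.
- slug: plain steel cylinder, 39 mm across, 38 mm high, 0.355 kg give or take 7 percent, standing in the end pocket of the -y tray, which is up at the start. Origin: centre of its underside, z up.
- stud_weight: steel block 40 (x, across the channel) x 36 (y, along the beam) x 30 mm high with an upright round stud, 18 mm across, from 30 to 64 mm above the underside. 0.37 to 0.44 kg. True weights are not marked: where it levels the beam (centre |y| about 60 to 117 mm) must be found; off the stop, 1 mm shifts the tilt about 0.003 rad. Origin: centre of underside.
- tape_roll: roll of paper tape lying flat left of the balance, 90 mm across, 25 mm high; bystander. Origin: centre of its underside.
- tube: steel tube offcut, 24 mm across, 140 mm long, lying to the robot's left; bystander. Origin: under its middle.
- jig: copper welding jig 70 x 110 mm, 88 mm high, right of the balance; bystander. Origin: centre of its underside.
- screwdriver: screwdriver lying to the robot's right; bystander. Origin near its middle.

How it is judged (in metres and radians):
On the way, in this order (a step that is already met when the one before it is completed fails the run):
1. the stud weight is lifted out of the nest, clear of the nest block (z of stud_weight in the frame of nest_block above 0.05 m), for 0.1 s.
2. the stud weight stands on the tray floor between the rails at the inner end of the other tray (centre less than 60 mm from the pivot along the beam) (y of stud_weight in the frame of beam_mid between -0.06 and -0.035 m and x of stud_weight in the frame of beam_mid between -0.0135 and 0.0135 m and z of stud_weight in the frame of beam_mid between -0.02 and -0.012 m), for 0.2 s.
At the end, for the whole second after the job is handed in: Beam level within 0.016 rad and still; stud weight let go, flat on the floor between the rails of the tray opposite the nest block, centre 35 to 130 mm from the pivot; nest block and slug upright in their end pockets, centres 160 to 180 mm from the pivot (y of stud_weight in the frame of beam_mid between -0.13 and -0.035 m and x of stud_weight in the frame of beam_mid between -0.0135 and 0.0135 m and z of stud_weight in the frame of beam_mid between -0.02 and -0.012 m and value of joint beam between -0.016 and 0.016 rad and velocity of joint beam between -0.02 and 0.02 rad/s and angle between the z axis of stud_weight and the z axis of beam_mid, either way round below 0.08 rad and linear speed of stud_weight below 0.01 m/s and contact force between the fingers and stud_weight below 0.05 N and contact force between the fingers and scale below 0.05 N and y of nest_block in the frame of beam_mid between 0.16 and 0.18 m and y of slug in the frame of beam_mid between -0.18 and -0.16 m and angle between each of nest_block, slug's own z axis and vertical below 0.1 rad); the robot touches nothing.
It fails at once if the stud weight is pressed or rammed on the balance with more than 24 N (contact force between stud_weight and scale above 24 N).
It fails at once if the fingers push on the balance itself with more than 8 N (contact force between the fingers and scale above 8 N).
It fails at once if the stud weight is carried low through the air over the outer part of the other tray (raised 12 to 65 mm off its floor, more than 72 mm from the pivot) instead of being slid (y of stud_weight in the frame of beam_mid between -0.14 and -0.072 m and z of stud_weight in the frame of beam_mid between -0.003 and 0.05 m).
It fails at once if nest block or slug is moved out of its end pocket (y of nest_block in the frame of beam_mid between -0.155 and 0.155 m or y of slug in the frame of beam_mid between -0.155 and 0.155 m).
It fails at once if a bystander is moved by more than 30 mm (distance of any of tape_roll, tube, jig, screwdriver from where it was at the start of the episode above 0.03 m).
It also fails if it takes over 72 s, if anything falls off the work surface, if the arm or the gripper's body presses on something with over 40 N, if the wrist force passes 120 N, or if a joint passes its speed limit or range.

## Working session

There is one attempt and no reset: what is moved stays moved. The work goes in short steps, Python scripts to look and compute and a tool call to move; the robot and the scene stay as the last step left them, time stands still between calls to the robot, and variables do not carry over. Pictures are saved under pics/ and viewed, at most 12 in all, crops included, and the job is handed in when it is done.

Besides the shell and the picture viewer there is one more tool, called as name(argument=value, ...) on one line, values as JSON. carry_out: Moves the arm, as the interface text tells. Its arguments: {"type":"object","properties":{"offset":{"type":"array"},"roll":{"type":"array"},"claw":{"type":"array"}},"required":["offset","roll","claw"]}

```bash
mkdir -p pics
cat > h.py <<'E'
import numpy as np, cv2
from rig import ctrl
def K(c):
    f=240/np.tan(np.radians(c['vfov'])/2); return f
def proj(n,X):
    c=ctrl.calibration(n); P=(np.array(X,float).reshape(-1,3)@np.array(c['R']).T)+np.array(c['t'])
    s=P[:,:2]/P[:,2:]; r2=(s**2).sum(1,keepdims=True); s=s*(1+c['k1']*r2)
    return s*K(c)+[c['cx'],c['cy']]
def ray(n,px):
    c=ctrl.calibration(n); f=K(c); R=np.array(c['R']); d=(np.array(px,float)-[c['cx'],c['cy']])/f; s=d.copy()
    for _ in range(20): s=d/(1+c['k1']*(s@s))
    o=-R.T@np.array(c['t']); v=R.T@np.append(s,1); return o,v
def atz(n,px,z):
    o,v=ray(n,px); return o+v*(z-o[2])/v[2]
def tri(p1,p2):
    (o1,v1),(o2,v2)=ray('scene',p1),ray('top',p2)
    v1/=np.linalg.norm(v1); v2/=np.linalg.norm(v2)
    a=np.linalg.lstsq(np.c_[v1,-v2],o2-o1,rcond=None)[0]
    A,B=o1+a[0]*v1,o2+a[1]*v2; return (A+B)/2,np.linalg.norm(A-B)
E
python3 - <<'E'
from h import *
im={}
for n in('scene','top'):
    im[n]=ctrl.grab_frame(n); cv2.imwrite(f'pics/{n}0.png',im[n][:,:,::-1])
    c=ctrl.calibration(n); print(n,c['vfov'],c['k1'],-np.array(c['R']).T@c['t'])
for l in('scale','beam_mid','tray_a','tray_b','nest_block','slug','stud_weight','tape_roll','jig'):
    p={}
    for n in('scene','top'):
        r=ctrl.pinpoint(n,l); p[n]=[(np.round(np.array(q['location'])*[640,480],1).tolist(),round(q['p'],2)) for q in r[:2]]
    t=tri(p['scene'][0][0],p['top'][0][0]) if p['scene'] and p['top'] else None
    print(l,p,t)
print(ctrl.get_obs())
E
```

```text
scene 53.071261682502666 -0.08165461283455017 [1218.31534814  -46.01872327  755.8611054 ]
top 47.11802850392188 -0.12663080378951166 [ 3.21821214e+02 -1.92920721e-01  1.30984823e+03]
scale {'scene': [([322.9, 301.9], 0.97)], 'top': [([318.9, 199.1], 0.84)]} (array([6.12695074e+02, 5.75599141e-01, 1.02312779e+01]), np.float64(4.8029999204111355))
beam_mid {'scene': [([323.4, 263.5], 0.77), ([175.7, 219.2], 0.61)], 'top': [([315.8, 194.0], 0.85)]} (array([602.18525376,   5.6150052 , 109.36931484]), np.float64(7.737462599825988))
tray_a {'scene': [([303.8, 270.1], 0.93), ([346.3, 283.6], 0.82)], 'top': [([303.1, 175.4], 0.98), ([334.6, 197.5], 0.71)]} (array([6.38689817e+02, 2.45566862e-01, 1.36438537e+02]), np.float64(72.61049109747881))
tray_b {'scene': [([303.8, 270.1], 0.93), ([346.3, 283.6], 0.82)], 'top': [([303.1, 175.4], 0.98), ([334.6, 197.5], 0.71)]} (array([6.38689817e+02, 2.45566862e-01, 1.36438537e+02]), np.float64(72.61049109747881))
nest_block {'scene': [([251.1, 253.1], 0.82)], 'top': [([382.4, 230.4], 0.47)]} (array([ 523.28897453, -139.33095291,   73.71730751]), np.flo
[... 612 characters left out ...]
joints': array([ 1.10943675e+00,  4.90901142e-01,  1.55889512e+00, -6.13511543e-06,
        1.09172456e+00, -1.05635077e-01]), 'qvel': array([ 5.42297447e-05,  7.05757882e-04,  2.74864836e-05, -1.91835630e-03,
       -6.88659945e-04, -1.62289114e-03]), 'joint_efforts': array([ 1.01703798e-03, -6.18276787e+01, -2.61849314e+01, -1.07921655e-04,
        2.71248073e-04,  3.11141662e-05]), 'ee_pos': array([217.67397786, 585.88133376, 242.32791528]), 'ee_rot': array([1.26600156e-05, 1.76924561e-01, 9.84224415e-01, 3.37214356e-05]), 'force': array([ 0.53759623, -0.41075991, -0.49412002]), 'moment': array([-0.00950798,  0.00269221, -0.04663402]), 'grasp_force': 0.0, 'grip_width': 0.9983283937298862}
```

View pics/scene0.png

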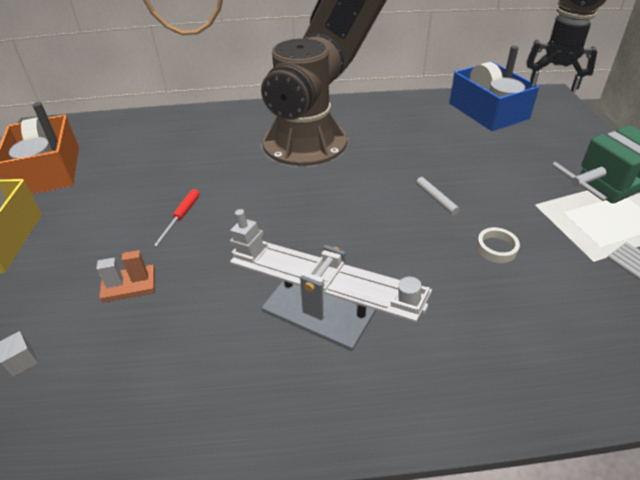

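View pics/top0.png

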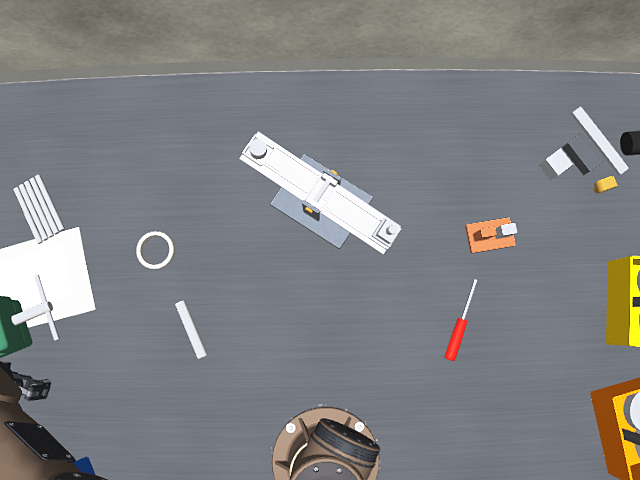

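The scene picture shows the balance in the middle (about 320,280), hanging down on the left. The nest block and stud are at (243,235) and the slug is at (410,292). The top picture shows the slug end at (258,148) and the nest end at (389,232). I'll fit the balance pose and check an overlay.

```bash
cat > fit.py <<'E'
from h import *
from scipy.optimize import least_squares
obs=[('scene',(0,0,0),0,(322.9,301.9)),('top',(0,0,0),0,(318.9,199.1)),('scene',(0,0,0),1,(323.4,263.5)),('top',(0,0,0),1,(315.8,194)),
('scene',(0,46,-15),1,(303.8,270.1)),('scene',(0,-46,-15),1,(346.3,283.6)),('top',(0,-46,-15),1,(303.1,175.4)),('top',(0,46,-15),1,(334.6,197.5)),
('scene',(0,170,-15),1,(251.1,253.1)),('top',(0,170,-15),1,(382.4,230.4)),('scene',(0,-170,-15),1,(411,297.2)),('top',(0,-170,-15),1,(258.8,150.1)),('scene',(0,170,25),1,(244.5,235.5))]
def W(p,P,b,tilt=-.12):
    x,y,ps=p; P=np.array(P,float).reshape(-1,3)
    if b:
        c,s=np.cos(tilt),np.sin(tilt); P=P@np.array([[1,0,0],[0,c,-s],[0,s,c]]).T+[0,0,105]
    c,s=np.cos(ps),np.sin(ps); return P@np.array([[c,-s,0],[s,c,0],[0,0,1]]).T+[x,y,0]
def res(p): return np.concatenate([(proj(n,W(p,P,b))-u).ravel() for n,P,b,u in obs])
if __name__=='__main__':
    ps=np.arctan2(182,-279)
    r=least_squares(res,[614,0,ps],loss='soft_l1'); print(r.x,np.round(r.fun.reshape(-1,2),1).tolist())
    p=r.x
    for n,(x0,y0,w,h) in {'top':(230,120,180,135),'scene':(220,195,224,168)}.items():
        I=cv2.imread(f'pics/{n}0.png')[y0:y0+h,x0:x0+w]; s=800/w*.999; s=min(s,600/h); I=cv2.resize(I,None,fx=s,fy=s,interpolation=cv2.INTER_CUBIC)
        def L(P,b,c):
            q=proj(n,W(p,P,b)); q=((q-[x0,y0]+.5)*s).astype(np.int32); cv2.polylines(I,[q],True,c,1)
        L([(-75,-100,0),(75,-100,0),(75,100,0),(-75,100,0)],0,(0,255,0))
        for g in(1,-1):
            for xx in(-1,1): L([(xx*24,g*26,-9),(xx*24,g*142,-9)],1,(0,0,255))
            L([(-26,g*192,1),(26,g*192,1)],1,(255,0,255)); L([(-26,g*145.5,-12),(26,g*145.5,-12)],1,(255,255,0))
        t=np.linspace(0,6.28,30)
        L(np.c_[9*np.cos(t),170+9*np.sin(t),0*t+89],1,(255,0,0)); L(np.c_[19.5*np.cos(t),-170+19.5*np.sin(t),0*t+23],1,(255,0,0))
        cv2.imwrite(f'pics/o_{n}.png',I)
E
python3 fit.py
```

```text
[6.13002994e+02 4.99951155e-01 2.56260995e+00] [[1.3, 3.3], [1.0, 0.8], [-0.1, 5.9], [3.9, -4.2], [-0.6, -1.0], [0.0, -2.1], [-1.0, 4.5], [1.5, 4.4], [-0.4, 0.8], [-0.8, 1.0], [-0.3, 2.8], [-2.6, 0.2], [1.7, 3.4]]
```

View pics/o_top.png

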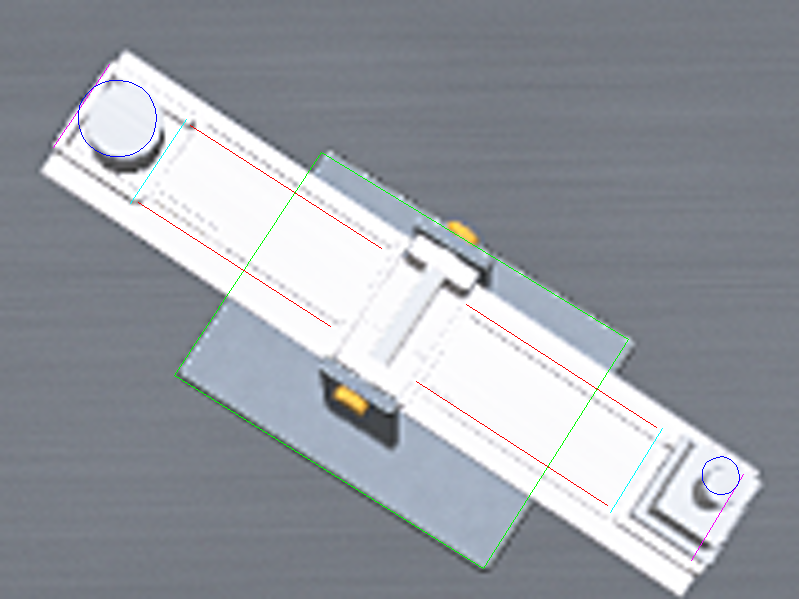

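View pics/o_scene.png

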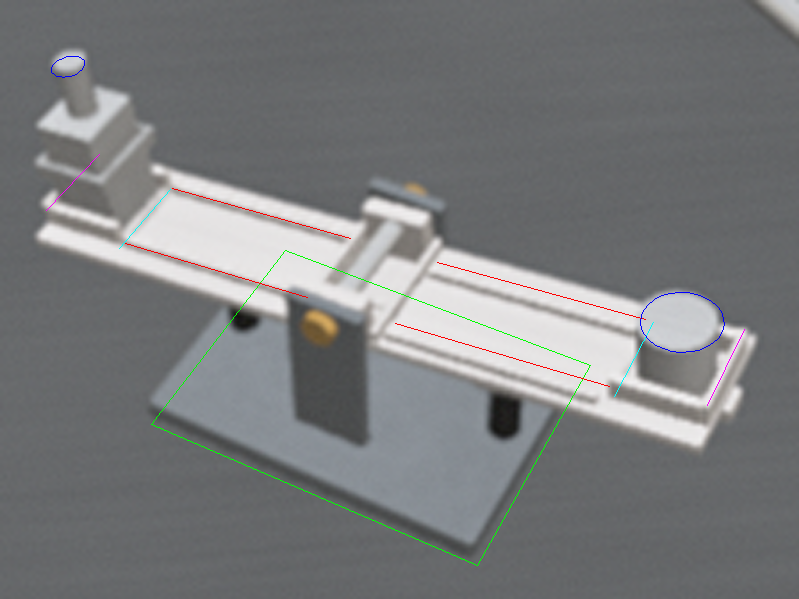

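The overlay fits the slug and stud tops within about 1 px. In the scene crop the -y rails (440,272 to 635,330) sit off the mid-width overlay, towards the scene camera. I'll measure that offset with rectified profiles.

Run:
```python
from fit import *
p=[613,.5,2.5626]
rows=[]
for n in('top','scene'):
    I=cv2.cvtColor(cv2.imread(f'pics/{n}0.png'),cv2.COLOR_BGR2GRAY).astype(np.float32)
    for g in(1,-1):
        xs=np.arange(-45,45.1,.25); ys=g*np.arange(30,140,.5)
        X,Y=np.meshgrid(xs,ys); q=proj(n,W(p,np.c_[X.ravel(),Y.ravel(),0*X.ravel()-9],1)).astype(np.float32)
        R=cv2.remap(I,q[:,0].reshape(X.shape),q[:,1].reshape(X.shape),cv2.INTER_CUBIC)
        R=R if g<0 else R
        rows.append(cv2.resize(np.clip((R-R.min())*255/(R.max()-R.min()),0,255).astype(np.uint8),(390,290)))
        m=np.median(R,0); print(n,g,[(float(x),int(v)) for x,v in zip(xs[::8],m[::8])])
cv2.imwrite('pics/rect.png',np.vstack([np.hstack(rows[:2]),np.hstack(rows[2:])]))
tr=W(p,[(0,170,25),(0,170,89),(0,-46,-15),(0,-46,49)],1); print(tr)
```

```text
top 1 [(-45.0, 174), (-43.0, 173), (-41.0, 172), (-39.0, 167), (-37.0, 170), (-35.0, 223), (-33.0, 257), (-31.0, 254), (-29.0, 252), (-27.0, 251), (-25.0, 251), (-23.0, 253), (-21.0, 252), (-19.0, 214), (-17.0, 245), (-15.0, 255), (-13.0, 252), (-11.0, 253), (-9.0, 252), (-7.0, 251), (-5.0, 251), (-3.0, 251), (-1.0, 252), (1.0, 251), (3.0, 250), (5.0, 251), (7.0, 251), (9.0, 251), (11.0, 252), (13.0, 251), (15.0, 251), (17.0, 252), (19.0, 251), (21.0, 250), (23.0, 250), (25.0, 252), (27.0, 251), (29.0, 231), (31.0, 247), (33.0, 253), (35.0, 251), (37.0, 253), (39.0, 259), (41.0, 224), (43.0, 152), (45.0, 171)]
top -1 [(-45.0, 125), (-43.0, 125), (-41.0, 120), (-39.0, 121), (-37.0, 208), (-35.0, 259), (-33.0, 254), (-31.0, 256), (-29.0, 229), (-27.0, 232), (-25.0, 256), (-23.0, 252), (-21.0, 251), (-19.0, 251), (-17.0, 251), (-15.0, 252), (-13.0, 252), (-11.0, 251), (-9.0, 251), (-7.0, 251), (-5.0, 251), (-3.0, 252), (-1.0, 251), (1.0, 250), (3.0, 251), (5.0, 251), (7.0, 251), (9.0, 252), (11.0, 252), (13.0, 251), (15.0, 252), (17.0, 255), (19.0, 234), (21.0, 236), (23.0, 254), (25.0,
[... 856 characters left out ...]
 179), (-31.0, 220), (-29.0, 229), (-27.0, 227), (-25.0, 227), (-23.0, 227), (-21.0, 229), (-19.0, 230), (-17.0, 229), (-15.0, 228), (-13.0, 227), (-11.0, 227), (-9.0, 227), (-7.0, 227), (-5.0, 226), (-3.0, 225), (-1.0, 225), (1.0, 226), (3.0, 227), (5.0, 229), (7.0, 230), (9.0, 219), (11.0, 181), (13.0, 153), (15.0, 182), (17.0, 219), (19.0, 229), (21.0, 227), (23.0, 227), (25.0, 227), (27.0, 227), (29.0, 229), (31.0, 228), (33.0, 206), (35.0, 157), (37.0, 113), (39.0, 100), (41.0, 102), (43.0, 103), (45.0, 103)]
[[ 519.0105613  -143.27417082  109.46914066]
 [ 514.81828921 -149.68702371  173.00889335]
 [ 638.97188313   40.22878244   95.614632  ]
 [ 634.77961104   33.81592955  159.15438469]]
```

View pics/rect.png

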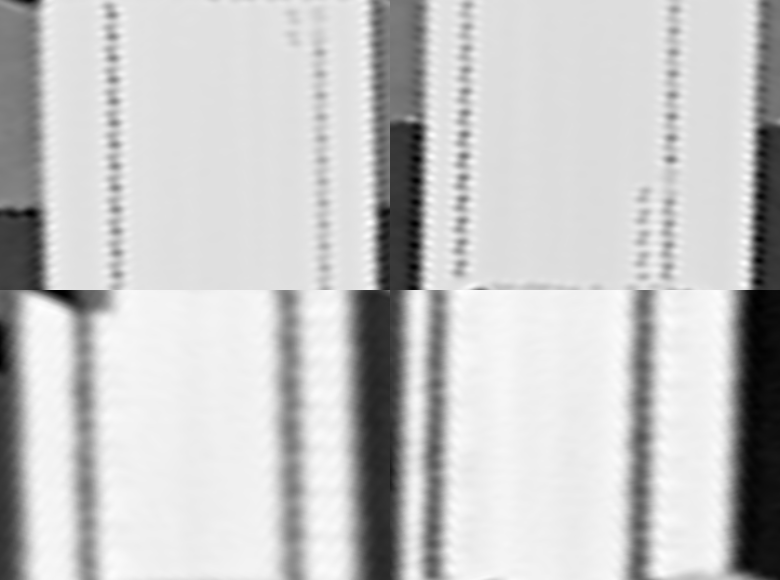

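The rectified profiles put the -y insert about 7 mm to -x of mid width, with a small yaw correction of -0.013 rad. First move: swing towards the nest side while turning the claw across the beam.

carry_out(offset=[[-345,-177,0],[-345,-177,0],[-345,-177,0],[-345,-177,0],[-345,-177,0],[-345,-177,0],[-345,-177,0],[-345,-177,0],[-345,-177,0],[-345,-177,0],[-345,-177,0],[-345,-177,0]], roll=[103.5,103.5,103.5,103.5,103.5,103.5,103.5,103.5,103.5,103.5,103.5,103.5], claw=[-0.2,-0.2,-0.2,-0.2,-0.2,-0.2,-0.2,-0.2,-0.2,-0.2,-0.2,-0.2])

```text
time_s: 2.2
ee_pos: [479.5, 299.6, 242.3]
ee_rot: [-0.0, 0.883, 0.47, 0.0]
force: [0.5, 0.1, -0.1]
grip_width: 0.601
grasp_force: 0.0
```

carry_out(offset=[[-352.6,278.7,0],[-352.6,278.7,0],[-352.6,278.7,0],[-352.6,278.7,0],[-352.6,278.7,0],[-352.6,278.7,0],[-352.6,278.7,0],[-352.6,278.7,0],[-352.6,278.7,0],[-352.6,278.7,40],[-352.6,278.7,40],[-352.6,278.7,40]], roll=[0,0,0,0,0,0,0,0,0,0,0,0], claw=[-0.2,-0.2,-0.2,-0.2,-0.2,-0.2,-0.2,-0.2,-0.2,-0.2,-0.2,-0.2])

```text
time_s: 3.4
ee_pos: [516.9, -147.7, 202.5]
ee_rot: [-0.001, 0.881, 0.473, -0.0]
force: [-0.2, 0.2, -0.6]
grip_width: 0.598
grasp_force: 0.0
```

Run:
```python
from h import *
a=[]
for n,(x0,y0) in {'scene':(200,150),'top':(330,170)}.items():
    I=ctrl.grab_frame(n)[:,:,::-1]; cv2.imwrite(f'pics/{n}1.png',I); a.append(cv2.resize(I[y0:y0+120,x0:x0+100],None,fx=4,fy=4,interpolation=cv2.INTER_CUBIC))
    o=ctrl.get_obs(); print(n,proj(n,o['ee_pos']),proj(n,o['ee_pos']+[0,0,-11]))
cv2.imwrite('pics/hover.png',np.hstack(a))
```

```text
scene [[237.52593846 201.41621898]] [[238.34240852 206.04129847]]
top [[392.51990476 222.7747263 ]] [[391.84991876 223.71348183]]
```

View pics/hover.png

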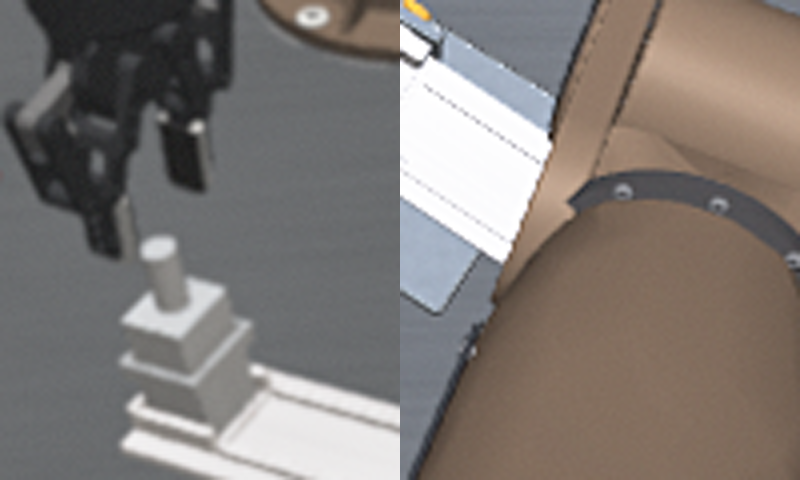

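The hover picture shows the fingers either side of the stud: tips at crop (122,258) and (197,188), stud top at (158,247). The reading is about 3 mm off target, so I'll descend with a correction.

Run:
```python
from h import *
o=ctrl.get_obs(); print(o['time_s'],o['ee_pos'],o['ee_rot'],o['force'])
from scipy.spatial.transform import Rotation as Ro
q=o['ee_rot']; R=Ro.from_quat([q[1],q[2],q[3],q[0]]); print(R.inv().apply(np.array([514,-148.7,156])-o['ee_pos']))
```

```text
3.5 [ 517.62233413 -147.32698096  203.67653691] [5.14236403e-04 8.80645747e-01 4.73774770e-01 5.21195930e-04] [-0.00316493  0.95185895  0.32707428]
[-3.16243449 -2.33276603 47.67196102]
```

carry_out(offset=[[-2.2,-2.2,20],[-2.2,-2.2,46],[-2.2,-2.2,46],[-2.2,-2.2,46],[-2.2,-2.2,46],[-2.2,-2.2,46],[-2.2,-2.2,46],[-2.2,-2.2,46],[-2.2,-2.2,46],[-2.2,-2.2,46]], roll=[0.4,0.4,0.4,0.4,0.4,0.4,0.4,0.4,0.4,0.4], claw=[-0.2,-0.2,-0.2,0,0.2,0.4,0.6,0.6,0.6,0.6])

```text
time_s: 4.5
ee_pos: [513.9, -148.6, 157.0]
ee_rot: [0.0, 0.883, 0.47, 0.0]
force: [-2.8, 2.1, 6.8]
grip_width: 0.209
grasp_force: 15.5
```

carry_out(offset=[[0,0,0],[0,0,0],[0,0,0],[0,0,-3],[0,0,-6],[0,0,-10],[0,0,-16],[0,0,-22],[0,0,-30],[0,0,-40],[0,0,-40],[0,0,-40]], roll=[0,0,0,0,0,0,0,0,0,0,0,0], claw=[1,1,1,1,1,1,1,1,1,1,1,1])

```text
time_s: 5.7
ee_pos: [514.1, -148.7, 196.6]
ee_rot: [0.0, 0.883, 0.47, 0.0]
force: [0.1, -0.1, -4.3]
grip_width: 0.189
grasp_force: 58.7
```

Run:
```python
from h import *
I=ctrl.grab_frame('scene')[:,:,::-1]; cv2.imwrite('pics/scene2.png',I); cv2.imwrite('pics/lift.png',cv2.resize(I[130:290,200:440],None,fx=3.3,fy=3.3,interpolation=cv2.INTER_CUBIC))
for _ in range(3):
    o=ctrl.get_obs(); print(o['time_s'],o['ee_pos'],o['force'],o['moment'],o['grip_width'],o['grasp_force']); ctrl.grab_frame('scene')
```

```text
5.75 [ 513.94866978 -148.64647606  196.24996775] [ 0.00338197 -0.53510819 -3.22279332] [-0.04291103  0.02364637 -0.02020471] 0.1885035763985825 58.697442412376404
5.8 [ 513.86528653 -148.632158    196.0510196 ] [ 0.3297845   0.10986776 -4.26748424] [ 0.03562493 -0.04210306  0.01161482] 0.19137755933091613 58.69707942008972
5.85 [ 513.88389202 -148.61770881  195.98922156] [ 0.70276524 -0.16357481 -3.45658182] [ 0.02658163  0.01753355 -0.0135696 ] 0.18850604093529166 58.69707405567169
```

View pics/lift.png

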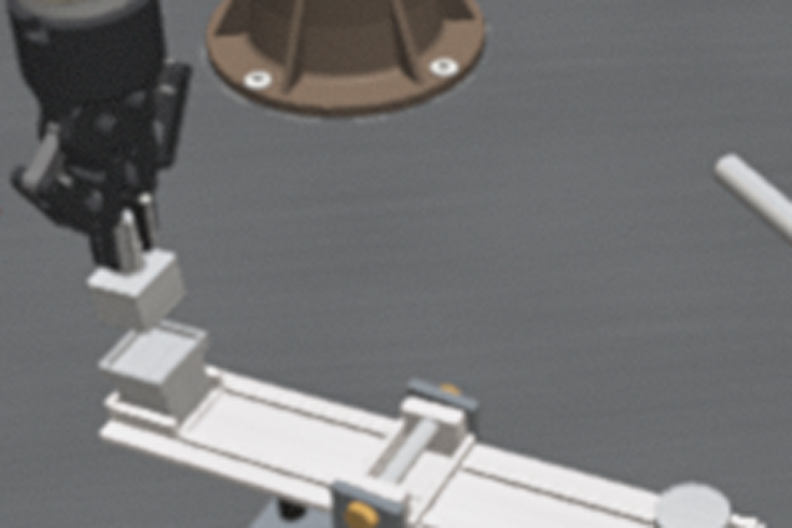

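The weight is lifted clear of the nest, the nest block still stands, and the beam is on its stop. Next I carry it over the pivot to above the inner end of the other tray.

carry_out(offset=[[10,0.5,0],[35,1,0],[70,2,0],[110,3,0],[150,5,0],[190,6,0],[212,6.8,0],[221.5,6.8,0],[221.5,6.8,10],[221.5,6.8,25],[221.5,6.8,33],[221.5,6.8,33]], roll=[0,0,0,0,0,0,0,0,0,0,0,0], claw=[1,1,1,1,1,1,1,1,1,1,1,1])

```text
time_s: 7.1
ee_pos: [642.3, 30.5, 161.8]
ee_rot: [-0.001, 0.883, 0.47, -0.001]
force: [-0.6, -0.1, -2.8]
grip_width: 0.186
grasp_force: 58.7
```

Run:
```python
from h import *
I=ctrl.grab_frame('scene')[:,:,::-1]; cv2.imwrite('pics/scene3.png',I); cv2.imwrite('pics/over.png',cv2.resize(I[170:330,240:440],None,fx=3.75,fy=3.75,interpolation=cv2.INTER_CUBIC))
f=[]
for _ in range(6):
    o=ctrl.get_obs(); f.append(o['force']); ctrl.grab_frame('scene')
print(o['ee_pos'],np.mean(f,0),np.std(f,0))
```

```text
[643.44564166  31.14339662 163.92772447] [ 0.02371504 -0.03747792 -3.29895983] [0.57144568 0.24471287 0.38819672]
```

View pics/over.png

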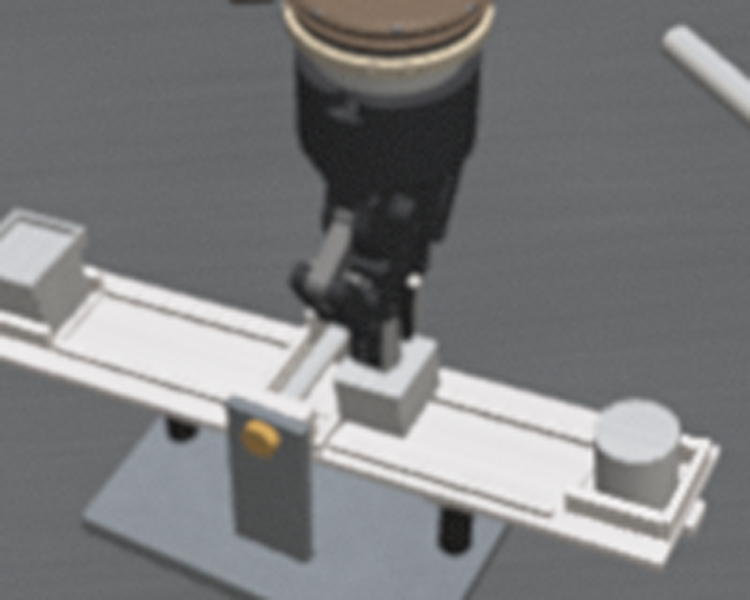

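Run:
```python
from fit import *
p=[613.4,.2,2.5496]; c,s=np.cos(-.12),np.sin(-.12)
# underside centre in world from TCP
xd=np.array([np.cos(p[2]),np.sin(p[2]),0]); yd=np.array([-np.sin(p[2]),np.cos(p[2]),0])
C=np.array([643.3,31.1,163.5-47])-7.2*yd
by=c*yd+s*np.array([0,0,1]); bz=-s*yd+c*np.array([0,0,1])
for nm,l,u in [('nb out',(-20,-18,0),(348,286)),('nb in',(-20,18,0),(330.7,280.7)),('nt in',(-20,18,30),(329.3,270.8)),('nt out',(-20,-18,30),(348.5,276.1)),('ft out',(20,-18,30),(357.3,262))]:
    print(nm,proj('scene',C+l[0]*xd+l[1]*by+l[2]*bz)-u)
# rail lines model vs image scene0: find dark-line positions with new p at z=-12
for n in('scene','top'):
  I=cv2.cvtColor(cv2.imread(f'pics/{n}0.png'),cv2.COLOR_BGR2GRAY).astype(np.float32)
  for g in(1,-1):
    xs=np.arange(-45,45.1,.25)
    for a,b in((30,70),(100,138)):
      X,Y=np.meshgrid(xs,g*np.arange(a,b,.5)); q=proj(n,W(p,np.c_[X.ravel(),Y.ravel(),0*X.ravel()-12],1)).astype(np.float32)
      m=np.median(cv2.remap(I,q[:,0].reshape(X.shape),q[:,1].reshape(X.shape),1),0)
      d=np.clip(np.median(m[80:280])-m-8,0,None); d[np.abs(xs)>37]=0
      l=xs<-2; print(n,g,a,'lines',(xs*d)[l].sum()/d[l].sum(),(xs*d)[~l&(xs<33)].sum()/d[~l&(xs<33)].sum())
```

```text
nb out [[1.42661214 1.66020932]]
nb in [[0.62660272 1.44915841]]
nt in [[ 0.12388096 -0.76484987]]
nt out [[-0.57581546 -0.6471248 ]]
ft out [[ 0.77864605 -1.49905461]]
scene 1 30 lines -24.124443514400433 24.32262211881265
scene 1 100 lines -24.391038038653118 24.1789024552276
scene -1 30 lines -30.990145732409943 17.24300785122518
scene -1 100 lines -30.971254934456372 17.22239088877299
top 1 30 lines -27.498652727173855 28.071963777031446
top 1 100 lines -29.966287865487544 28.11006566668184
top -1 30 lines -32.81881376530505 20.942930778940333
top -1 100 lines -33.66074740709983 19.099425914000527
```

carry_out(offset=[[0,-1.3,5],[0,-1.3,10],[0,-1.3,11],[0,-1.3,11.5],[0,-1.3,12],[0,-1.3,12]], roll=[0,0,0,0,0,0], claw=[1,1,1,1,1,1])

```text
time_s: 8.05
ee_pos: [642.3, 32.1, 151.3]
ee_rot: [0.0, 0.883, 0.47, 0.0]
force: [-0.2, -0.2, -4.1]
grip_width: 0.194
grasp_force: 58.7
```

carry_out(offset=[[0,0,0.5],[0,0,1],[0,0,1.5],[0,0,2],[0,0,2],[0,0,2]], roll=[0,0,0,0,0,0], claw=[1,1,1,1,1,1])

```text
time_s: 8.65
ee_pos: [642.2, 32.1, 149.3]
ee_rot: [-0.0, 0.883, 0.47, 0.0]
force: [0.0, -0.3, -3.1]
grip_width: 0.189
grasp_force: 58.7
```

carry_out(offset=[[0,0,0.5],[0,0,1],[0,0,1.5],[0,0,1.5],[0,0,1.5]], roll=[0,0,0,0,0], claw=[1,1,1,1,1])

```text
time_s: 9.15
ee_pos: [642.2, 32.0, 147.8]
ee_rot: [-0.0, 0.883, 0.47, 0.0]
force: [0.6, -0.7, -3.2]
grip_width: 0.19
grasp_force: 58.7
```

carry_out(offset=[[0,0,0.5],[0,0,1],[0,0,1.5],[0,0,1.5],[0,0,1.5]], roll=[0,0,0,0,0], claw=[1,1,1,1,1])

```text
time_s: 9.65
ee_pos: [642.2, 32.1, 146.3]
ee_rot: [-0.0, 0.883, 0.47, 0.0]
force: [-0.2, -0.9, -3.1]
grip_width: 0.185
grasp_force: 58.7
```

carry_out(offset=[[0,0,0.5],[0,0,1],[0,0,1.5],[0,0,1.5],[0,0,1.5]], roll=[0,0,0,0,0], claw=[1,1,1,1,1])

```text
time_s: 10.15
ee_pos: [642.2, 32.1, 144.8]
ee_rot: [-0.0, 0.883, 0.47, 0.0]
force: [0.1, 0.3, -3.2]
grip_width: 0.188
grasp_force: 58.7
```

carry_out(offset=[[0,0,0.5],[0,0,1],[0,0,1.5],[0,0,1.5],[0,0,1.5]], roll=[0,0,0,0,0], claw=[1,1,1,1,1])

```text
time_s: 10.65
ee_pos: [642.2, 32.1, 143.5]
ee_rot: [0.0, 0.883, 0.47, 0.0]
force: [-1.5, 1.7, 0.9]
grip_width: 0.188
grasp_force: 59.2
```

carry_out(offset=[[0,0,0.5],[0,0,1],[0,0,1],[0,0,1],[0,0,1]], roll=[0,0,0,0,0], claw=[1,1,1,1,1])

```text
time_s: 11.15
ee_pos: [642.2, 32.0, 142.3]
ee_rot: [-0.0, 0.883, 0.47, -0.0]
force: [-1.8, -0.8, 3.1]
grip_width: 0.189
grasp_force: 59.5
```

Contact came at TCP z of about 144, against about 143 predicted for the floor and 149 for a rail. I'll check it in the picture.

Run:
```python
from fit import *
I=ctrl.grab_frame('scene')[:,:,::-1]; cv2.imwrite('pics/scene4.png',I)
T=ctrl.grab_frame('top')[:,:,::-1]; cv2.imwrite('pics/top4.png',T)
a=cv2.resize(I[225:315,295:385],None,fx=5.5,fy=5.5,interpolation=cv2.INTER_CUBIC)
b=cv2.resize(T[150:220,265:305],None,fx=7.07,fy=7.07,interpolation=cv2.INTER_CUBIC)
cv2.imwrite('pics/set.png',np.hstack([a,b[:495]]))
o=ctrl.get_obs();print(o['force'],o['moment'])
```

```text
[-1.67828123 -0.50961911  3.42591271] [-0.13154465  0.33745072 -0.04542214]
```

View pics/set.png

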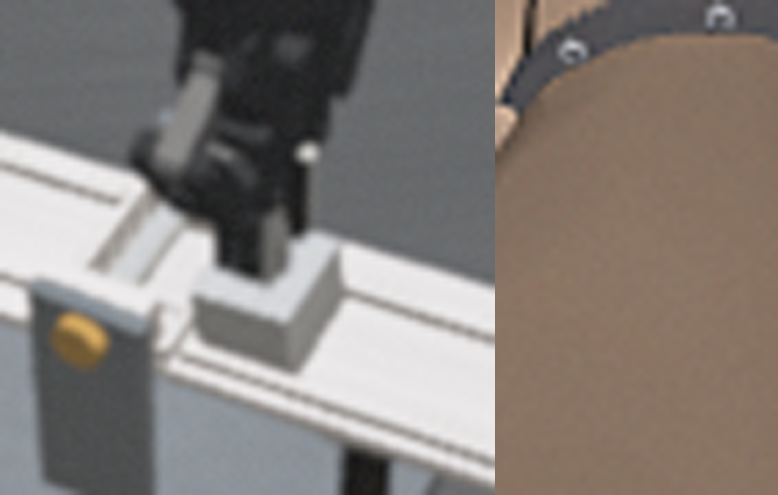

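The set picture shows the block's near bottom edge (290,368) about 24 px above the near rail's dark line, where 17 px would mean floor. It may be standing on the far rail. I'll lift, shift 2.5 mm towards the near rail and feel again.

carry_out(offset=[[0,0,-3],[0,0,-8],[0,2.5,-8],[0,2.5,-8],[0,2.5,-5],[0,2.5,-3],[0,2.5,-2.5],[0,2.5,-2.5],[0,2.5,-2.5]], roll=[0,0,0,0,0,0,0,0,0], claw=[1,1,1,1,1,1,1,1,1])

```text
time_s: 12.15
ee_pos: [644.5, 30.5, 145.6]
ee_rot: [0.0, 0.883, 0.47, 0.0]
force: [-2.5, -0.0, 5.7]
grip_width: 0.187
grasp_force: 59.7
```

carry_out(offset=[[0,0,0.5],[0,0,1],[0,0,1.5],[0,0,1.5],[0,0,1.5]], roll=[0,0,0,0,0], claw=[1,1,1,1,1])

```text
time_s: 12.65
ee_pos: [644.5, 30.5, 144.3]
ee_rot: [0.0, 0.883, 0.47, 0.0]
force: [-2.7, -0.9, 7.4]
grip_width: 0.191
grasp_force: 59.9
```

carry_out(offset=[[0,0,0.5],[0,0,1],[0,0,1.5],[0,0,1.5],[0,0,1.5]], roll=[0,0,0,0,0], claw=[1,1,1,1,1])

```text
time_s: 13.15
ee_pos: [644.5, 30.4, 143.0]
ee_rot: [0.001, 0.883, 0.47, 0.0]
force: [-3.9, -1.2, 9.2]
grip_width: 0.19
grasp_force: 60.0
```

Contact now came about 5 mm higher (around z 149), so this is the near rail and the first touch was the floor. I'll go back and set it down there, with a touch more margin.

carry_out(offset=[[0,0,-4],[0,0,-10],[0,-2.8,-10],[0,-2.8,-10],[0,-2.8,-6],[0,-2.8,-4],[0,-2.8,-3],[0,-2.8,-3],[0,-2.8,-3]], roll=[0,0,0,0,0,0,0,0,0], claw=[1,1,1,1,1,1,1,1,1])

```text
time_s: 14.05
ee_pos: [642.0, 32.2, 144.7]
ee_rot: [-0.0, 0.883, 0.47, -0.0]
force: [-0.4, 0.5, -2.8]
grip_width: 0.194
grasp_force: 58.9
```

carry_out(offset=[[0,0,0.5],[0,0,1],[0,0,1.5],[0,0,1.5],[0,0,1.5],[0,0,1.5]], roll=[0,0,0,0,0,0], claw=[1,1,1,1,1,1])

```text
time_s: 14.65
ee_pos: [642.0, 32.2, 143.5]
ee_rot: [0.0, 0.883, 0.47, 0.0]
force: [-0.1, 0.8, 0.4]
grip_width: 0.193
grasp_force: 59.1
```

The weight is on the floor between the rails. I'll release gently with the fingers slightly open, let the beam settle and look.

carry_out(offset=[[0,0,0],[0,0,0],[0,0,0],[0,0,0],[0,0,0],[0,0,0],[0,0,0],[0,0,0],[0,0,0],[0,0,0]], roll=[0,0,0,0,0,0,0,0,0,0], claw=[0.5,0.4,0.3,0.3,0.3,0.3,0.3,0.3,0.3,0.3])

```text
time_s: 15.65
ee_pos: [641.9, 32.2, 143.3]
ee_rot: [-0.0, 0.883, 0.47, 0.0]
force: [-0.3, -0.5, 0.5]
grip_width: 0.344
grasp_force: 0.0
```

```bash
cat > tilt.py <<'E'
from fit import *
from scipy.optimize import minimize_scalar
def dz(tilt,p=[613.4,.2,2.5496],name='scene',I=None,show=False):
    pass
def measure(J,p=[613.4,.2,2.5496]):
    """tilt by LK of beam features from scene0 (tilt -0.12), rigid rotation about pivot"""
    A=cv2.imread('pics/scene0.png',0)
    L=[]
    for y in list(range(150,197,4)): 
        for x in(-38,-30,30,38): L.append((x,y,-9))
    for g in (1,-1):
        for y in range(60,195,6):
            for x in (-38,36,): L.append((x,g*y,-14))
    for a in np.linspace(0,6.28,16,endpoint=False):
        L.append((19.5*np.cos(a),-170+19.5*np.sin(a),23))
    for x,y in((-24,148),(24,148),(-24,192),(24,192),(0,148)): L.append((x,y,30)); L.append((x,y,28))
    L=np.array(L,float); 
    u0=proj('scene',W(p,L,1)).astype(np.float32)
    best=None
    for t0 in np.arange(-.12,.121,.03):
        g=proj('scene',W(p,L,1,t0)).astype(np.float32)
        u,st,e=cv2.calcOpticalFlowPyrLK(A,J,u0[:,None],g[:,None].copy(),winSize=(11,11),maxLevel=0,flags=cv2.OPTFLOW_USE_INITIAL_FLOW,minEigThreshold=1e-3)
        u=u[:,0]; ok=(st[:,0]>0)&(np.linalg.norm(u-g,axis=1)<5)&(e[:,0]<12)
        if ok.sum()<15: continue
        # 1-D: project flow on the normal-ish (vertical) component
        def r(q): return ((proj('scene',W(p,L[ok],1,q[0]))-u0[ok])-(u[ok]-u0[ok])).ravel()
        s=least_squares(r,[t0],loss='soft_l1',f_scale=.5)
        # prefer lots of inliers
        n=(np.abs(s.fun.reshape(-1,2)[:,1])<.5).sum()
        if best is None or n>best[1]: best=(s.x[0],n,ok.sum())
    return best
E
python3 - <<'E'
from tilt import *
print(measure(cv2.imread('pics/scene2.png',0)),measure(cv2.imread('pics/scene4.png',0)))
for i in range(3):
    I=ctrl.grab_frame('scene')[:,:,::-1].copy(); print(measure(cv2.cvtColor(I,cv2.COLOR_BGR2GRAY)))
cv2.imwrite('pics/scene5.png',I); cv2.imwrite('pics/rel.png',cv2.resize(I[190:330,225:440],None,fx=3.7,fy=3.7,interpolation=cv2.INTER_CUBIC))
o=ctrl.get_obs();print(o['time_s'],o['ee_pos'],o['force'],o['grip_width'])
E
```

```text
(np.float64(-0.1185454537612161), np.int64(111), np.int64(113)) (np.float64(-0.08056937508928055), np.int64(98), np.int64(109))
(np.float64(-0.09468694754333878), np.int64(104), np.int64(111))
(np.float64(-0.0938002792586847), np.int64(101), np.int64(109))
(np.float64(-0.09333781330667532), np.int64(97), np.int64(109))
15.8 [641.95377989  32.20984145 143.29139438] [ 0.38749822 -0.48107472 -0.21533982] 0.3536704806280494
```

View pics/rel.png

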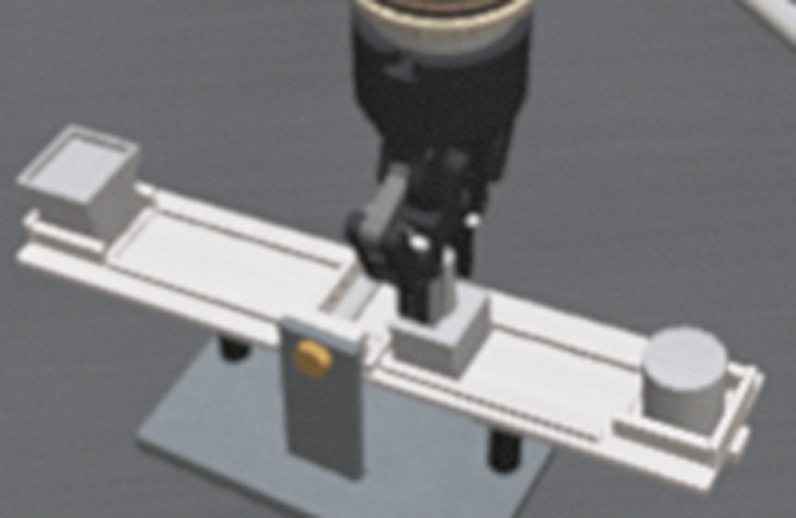

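The weight sits free and flat in the channel at crop (440,335), and the beam is off its stop at about -0.093 rad. The tilt tracker works, so I'll let the beam settle and measure again.

carry_out(offset=[[0,0,0],[0,0,0],[0,0,0],[0,0,0],[0,0,0],[0,0,0],[0,0,0],[0,0,0],[0,0,0],[0,0,0],[0,0,0],[0,0,0]], roll=[0,0,0,0,0,0,0,0,0,0,0,0], claw=[0.3,0.3,0.3,0.3,0.3,0.3,0.3,0.3,0.3,0.3,0.3,0.3])

```text
time_s: 17.0
ee_pos: [641.9, 32.2, 143.3]
ee_rot: [-0.0, 0.883, 0.47, 0.0]
force: [-0.2, -1.3, 0.3]
grip_width: 0.35
grasp_force: 0.0
```

```bash
cat > m.py <<'E'
from tilt import *
import sys
for i in range(4):
    I=ctrl.grab_frame('scene')[:,:,::-1].copy(); print(np.round(measure(cv2.cvtColor(I,cv2.COLOR_BGR2GRAY)),4))
cv2.imwrite(f'pics/m{ctrl.get_obs()["time_s"]:.2f}.png',I)
o=ctrl.get_obs();print(o['time_s'],o['ee_pos'],o['force'],o['grip_width'])
E
python3 m.py
```

```text
[-8.88e-02  1.00e+02  1.09e+02]
[-8.87e-02  9.70e+01  1.09e+02]
[-8.89e-02  1.00e+02  1.10e+02]
[-8.87e-02  9.90e+01  1.09e+02]
17.2 [641.95220792  32.23072169 143.2974589 ] [ 0.43965992 -1.10116946  0.28687951] 0.34970626064509136
```

carry_out(offset=[[0,0,0],[0,0,0],[0,0,0],[0,0,0],[0,0,0],[0,0,0]], roll=[0,0,0,0,0,0], claw=[0.4,0.5,0.55,0.6,0.7,0.7])

```text
time_s: 17.8
ee_pos: [641.9, 32.3, 143.3]
ee_rot: [-0.0, 0.883, 0.47, -0.0]
force: [-0.3, 0.8, 1.1]
grip_width: 0.186
grasp_force: 58.4
```

carry_out(offset=[[2,0,0.3],[5,0,0.7],[8,0,1.1],[11,0,1.6],[14,0,2],[17,0,2.4],[20,0,2.9],[23,0,3.3],[26,0,3.7],[28,0,4],[28,0,4],[28,0,4]], roll=[0,0,0,0,0,0,0,0,0,0,0,0], claw=[0.7,0.7,0.7,0.7,0.7,0.7,0.7,0.7,0.7,0.7,0.7,0.7])

```text
time_s: 19.0
ee_pos: [657.7, 55.6, 139.2]
ee_rot: [-0.0, 0.883, 0.47, 0.0]
force: [-0.5, -2.8, 1.2]
grip_width: 0.19
grasp_force: 58.8
```

Smooth. I'll release and let it settle.

carry_out(offset=[[0,0,0],[0,0,0],[0,0,0],[0,0,0],[0,0,0],[0,0,0],[0,0,0],[0,0,0],[0,0,0],[0,0,0],[0,0,0],[0,0,0]], roll=[0,0,0,0,0,0,0,0,0,0,0,0], claw=[0.5,0.4,0.3,0.2,0.2,0.2,0.2,0.2,0.2,0.2,0.2,0.2])

```text
time_s: 20.2
ee_pos: [657.6, 55.5, 139.3]
ee_rot: [-0.0, 0.883, 0.47, 0.0]
force: [0.9, 0.2, 0.5]
grip_width: 0.4
grasp_force: 0.0
```

carry_out(offset=[[0,0,0],[0,0,0],[0,0,0],[0,0,0],[0,0,0],[0,0,0],[0,0,0],[0,0,0],[0,0,0],[0,0,0],[0,0,0],[0,0,0]], roll=[0,0,0,0,0,0,0,0,0,0,0,0], claw=[0.2,0.2,0.2,0.2,0.2,0.2,0.2,0.2,0.2,0.2,0.2,0.2])

```text
time_s: 21.4
ee_pos: [657.6, 55.5, 139.3]
ee_rot: [-0.0, 0.883, 0.47, 0.0]
force: [0.1, 0.4, 0.0]
grip_width: 0.4
grasp_force: 0.0
```

```bash
python3 m.py
```

```text
[-7.0e-03  6.6e+01  9.4e+01]
[-7.1e-03  6.8e+01  9.4e+01]
[-7.2e-03  6.5e+01  9.4e+01]
[-7.1e-03  6.6e+01  9.6e+01]
21.6 [657.57679688  55.43330568 139.30936817] [ 0.00671722  0.16521833 -1.1198372 ] 0.39911451342941356
```

The tilt is -0.007 rad, already in tolerance. One 2 mm nudge centres it, then I release and withdraw upwards.

carry_out(offset=[[0,0,0],[0,0,0],[0,0,0],[0,0,0],[0,0,0],[0,0,0],[1,0,0.1],[2.3,0,0.2],[2.3,0,0.2],[2.3,0,0.2]], roll=[0,0,0,0,0,0,0,0,0,0], claw=[0.3,0.4,0.5,0.6,0.7,0.7,0.7,0.7,0.7,0.7])

```text
time_s: 22.6
ee_pos: [658.9, 57.4, 139.1]
ee_rot: [-0.0, 0.883, 0.47, -0.0]
force: [-0.7, -1.2, -0.4]
grip_width: 0.186
grasp_force: 58.6
```

carry_out(offset=[[0,0,0],[0,0,0],[0,0,0],[0,0,0],[0,0,0],[0,0,-5],[0,0,-20],[0,0,-50],[0,0,-90],[0,0,-120],[0,0,-120],[0,0,-120]], roll=[0,0,0,0,0,0,0,0,0,0,0,0], claw=[0.5,0.4,0.3,0.1,0.1,0.1,0.1,0.1,0.1,0.1,0.1,0.1])

```text
time_s: 23.8
ee_pos: [658.9, 57.3, 260.6]
ee_rot: [0.0, 0.883, 0.47, 0.001]
force: [0.1, -0.4, -1.1]
grip_width: 0.452
grasp_force: 0.0
```

carry_out(offset=[[0,0,0],[0,0,0],[0,0,0],[0,0,0],[0,0,0],[0,0,0],[0,0,0],[0,0,0],[0,0,0],[0,0,0],[0,0,0],[0,0,0]], roll=[0,0,0,0,0,0,0,0,0,0,0,0], claw=[0.1,0.1,0.1,0.1,0.1,0.1,0.1,0.1,0.1,0.1,0.1,0.1])

```text
time_s: 25.0
ee_pos: [658.9, 57.4, 259.1]
ee_rot: [-0.0, 0.883, 0.47, 0.0]
force: [0.3, -1.3, 0.6]
grip_width: 0.448
grasp_force: 0.0
```

carry_out(offset=[[0,0,0],[0,0,0],[0,0,0],[0,0,0],[0,0,0],[0,0,0],[0,0,0],[0,0,0],[0,0,0],[0,0,0],[0,0,0],[0,0,0]], roll=[0,0,0,0,0,0,0,0,0,0,0,0], claw=[0.1,0.1,0.1,0.1,0.1,0.1,0.1,0.1,0.1,0.1,0.1,0.1])

```text
time_s: 26.2
ee_pos: [658.9, 57.3, 259.1]
ee_rot: [-0.0, 0.883, 0.47, 0.0]
force: [-0.3, 0.1, -0.3]
grip_width: 0.452
grasp_force: 0.0
```

```bash
python3 m.py
python3 - <<'E'
from h import *
I=ctrl.grab_frame('scene')[:,:,::-1]; cv2.imwrite('pics/end.png',cv2.resize(I[170:350,220:440],None,fx=3.3,fy=3.3,interpolation=cv2.INTER_CUBIC))
E
```

```text
[-2.3e-03  5.8e+01  8.7e+01]
[-2.1e-03  5.8e+01  8.6e+01]
[-2.2e-03  5.7e+01  8.6e+01]
[-2.2e-03  5.8e+01  8.6e+01]
26.4 [658.8655733   57.35031344 259.12257834] [-0.32054728 -0.48408033  0.24395963] 0.45214717771078966
```

View pics/end.png

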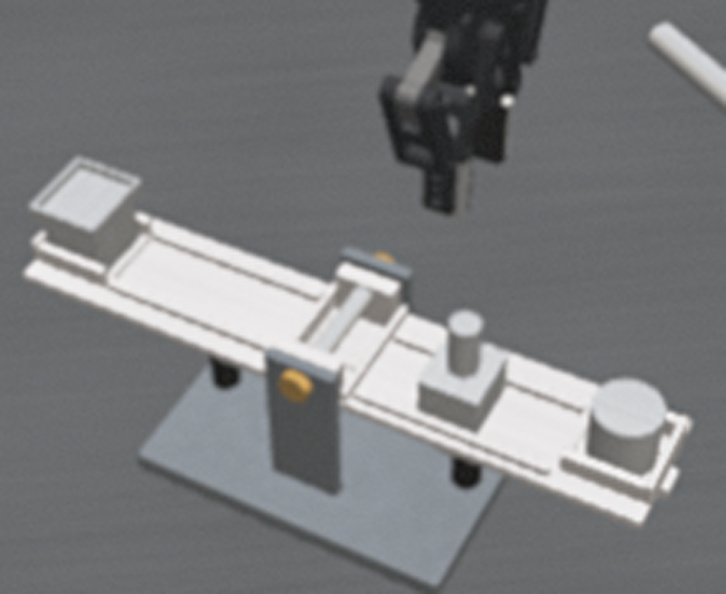

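The final picture shows the beam still at -0.002 rad. The weight stands flat between the rails at crop (460,380), the nest block (85,205) and slug (625,420) are in their pockets, and the gripper is clear. Handing in.

```bash
python3 -c "
from rig import ctrl
print(ctrl.hand_in())"
```

```text
the job is handed in; nothing more can be done
None
```

I handed the job in at about 26 s: the camera reads the beam level and still at about -0.002 rad (limit ±0.016), with the stud weight let go between the rails about 78 mm from the pivot. While feeling for the channel, the weight touched the near rail once, with up to about 12 N before I backed off (limit 24 N); `hand_in()` returned no verdict.

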